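# Slide the keepsake box into the freshly painted drying lane

### The job

The two red rails of the drying lane have just been painted. Working only with the fingertips, push the dark green keepsake box across the bare end of the board to line it up with the lane, then push it in between the rails until it stands straight and entirely on the cream pad; neither the box nor the robot may touch a rail. Do not pick up or tip the box, leave everything else where it is, and finish with the hand clear.

Things in the scene. Friction and masses are not known exactly. Their poses are not given: they have to be found in the camera images.
- station: Fixed drying lane: plywood board 400 (x) x 160 (y) x 8 mm. Origin: centre of its underside; +x runs down the lane, from the bare apron (x -200 to -20 mm) to the rails (x -20 to 200) and cream pad; +y is left of that, z up. Lane open at both ends. It lies across the table, apron on the robot's left, lane pointing to its right within about 20 degrees.
- rail_left: Freshly painted red rail on the lane's left (+y of the board), 220 mm long, 14 mm thick, 26 mm high above the board. Origin at the centre of its underside, on the board. Its inner face is 46 mm from the lane's centre line; the clear gap between the rails is 92 mm. Nothing may touch it.
- rail_right: The same red rail on the lane's right (-y of the board), a mirror image. Nothing may touch it.
- mouth (a point): Middle of the lane's mouth on the board's top, at the near ends of the rails (black line); station x = -20 mm, y = 0, z = 8 mm.
- pad (a point): Centre of the cream pad painted on the lane's floor: 136 mm along the lane, 90 mm across; station x = 110 mm, y = 0, z = 8 mm.
- green_box: Dark green keepsake box, gold line, two parcel ornaments on the lid (3 mm). Rigid, 100 (x) x 70 (y) x 50 mm high, 0.25 to 0.5 kg; stops where the push stops. Origin: centre of its underside. Starts on the apron, +x roughly down the lane, up to 25 mm off centre and 11 degrees askew. In the lane it has 11 mm spare a side, too little for fingers: push its rear (-x) end.
- white_box: Bystander beside the board: white gift box with a red ribbon cross, 60 x 60 x 40 mm. Origin at the centre of its underside. Leave it alone.
- glue_jar: Bystander beside the board: amber glue jar, black lid, 48 mm across, 55 mm high. Origin at the centre of its underside. Leave it alone.
- glue_tube: Bystander beside the board: red glue tube lying flat, about 125 x 40 x 20 mm, white nozzle along its +x. Origin at the centre of its underside. Leave it alone.
- parcel_tag: Bystander beside the board: yellow wooden parcel ornament with red ribbon, 45 x 34 x 10 mm. Origin at the centre of its underside. Leave it alone.
- scissors: Bystander: scissors with pink handles lying on the table, about 125 mm long, 8 mm thick; origin near the rivet, at its underside. Leave alone.
- paint_brush: Bystander: paint brush lying on the table. Leave alone.
Mind the look-alikes: they are no part of the job. Leave any pink or purple look-alike of the green_box alone.

How it is judged:
By the outcome, as a careful person would: the job done as asked, in the order asked, and still so for the second after the job is handed in, with the robot touching nothing.
It also fails if it takes over 64 s, if anything falls off the work surface, if the arm or the gripper's body presses on something with over 40 N, if the wrist force passes 120 N, or if a joint passes its speed limit or range.

### The arm

A 6-joint arm with a two-finger parallel gripper is mounted at the origin on the work surface. World frame = base frame: x ahead of the robot, y to its left, z up, the work surface at z = 0. Lengths are in m, angles in rad, forces in N, time in s.
With the tool pointing down it reaches from about 0.35 to 0.85 m from the base axis. Payload 8.1 kg.
Tool frame: the origin (TCP) lies midway between the tips of the shut fingers; the grasp point (between the pads) lies robot.grip_depth behind it (robot.grip_depth is the distance from the TCP to the grasp point, in m); z points along the fingers, y is the line along which they close (so a half turn about z gives the same grasp; the last joint's range is limited). The gripper opens to 93 mm and grips with 3 to 60 N. Pads are 15 mm wide; open, the fingers measure 128 mm over their backs; the gripper's body (75 mm by 188 mm) begins 65 mm behind the grasp point.
Start: joints at [-1.322, 0.13, 1.488, -0, 1.523, -0.085], TCP at [0.197, -0.567, 0.219] pointing down, gripper open.
Joint ranges: [-2.96, 2.96], [-0.89, 2.26], [0.02, 2.5], [-1.34, 4.48], [0, 2.73], [-2.66, 2.66]. Speed limits (rad/s): [2.39, 2.39, 2.79, 3.14, 3.14, 3.14].

### API

Orientations are given as a rotation vector (axis times angle).
In Python, from plant import robot gives the robot as it stands.
- The arm moves only by the tool carry_out, never from a script. Its argument "rows" is a list of rows, each a list of 6 numbers: the shift along the tool's x, y, z in m, then the turn, a rotation vector about the tool's x, y, z in degrees. A call has 1 to 12 rows; each row is the pose to reach, as a shift and turn from the pose commanded when the call began, along the tool's axes at that moment; what a row does not reach only later rows make up. A row lasts 1/8 s, in which the tool goes at most 62.5 mm and 10.7 degrees, less where a joint would pass 70% of its speed; a pose out of reach is approached as far as the arm can. A call with a gripper value outside its range is refused whole. "jaw" is the closure in counts, from 0 (fully open) to 255 (shut), set as the call begins (left out, the last holds). The fingers move at their own pace and stop on an object; "force" is the grip in N (left out, the last holds). Time passes only in rows, so rows that repeat a pose let the fingers close. It gives the time, the measured TCP pose, the force, the opening and the grip force at its end, in the units of the state.
- robot.read_state(): the state, without advancing time (a new reading comes with each control period).
- robot.read_camera(name): name is "side" or "top" or "wrist"; returns the picture (480x640x3 uint8, red, green, blue); there is no depth.
- robot.camera_model(name): a dict with "fx", "fy", "cx", "cy" (pixels), "R" (3x3) and "t" (3): a world point X has camera coordinates R X + t; the wrist camera has in their place "mount" (4x4, takes a point from camera to tool coordinates, whose origin is the TCP and whose axes are the flange's). Camera axes: x right, y down, z forward; pixel columns grow to the right and rows downward; lengths in m; the calibration is good to about 2 mm. A picture is of the moment at which its call begins: read the wrist's pose just before it. camera_model takes no time and is no camera call.
- robot.close_job(): hands the job in; it is judged then, once.
Trained networks look in the newest picture that a camera, given by its name, has taken for a name from the list of things; names that differ only in an ending like _2 or _b are one class to them, and where a whole thing is asked for, a point or a joint stands for the part that bears it (a point fixed in the world has none). Each returns a list of dicts, best first, with "conf" (0 to 1); they miss things now and then, are a little off and sometimes report something else, mostly with a low value. They report only what shows in the picture. A call takes as long as a camera call. They do not tell look-alikes from the thing itself.
- robot.outline_of(camera, target): "pixels" (480x640 bool, what is visible of it) and "pixel" ([column, row] in pixels, amid what is visible of it).
The state is a dict: "t": time; "q": joint angles; "dq": joint speeds; "joint_torque": joint torques, N m; "tool_pos": TCP position; "orientation": TCP orientation; "force": force on the tool from outside, world axes, zero at the start; "wrist_torque": the same for the moment, N m; "opening": finger opening in m; "gripper_force": force on a finger pad.
Only numpy, scipy, OpenCV 4.12 (cv2) and the standard library are available. Lean on these libraries where they do the work, as an engineer would, in place of code of your own. Each camera call takes 0.05 s, during which the arm holds its last target. There are 200 camera calls.

## Working session

There is one attempt and no reset: what is moved stays moved. The work goes in short steps, Python scripts to look and compute and a tool call to move; the robot and the scene stay as the last step left them, time stands still between calls to the robot, and variables do not carry over. Pictures are saved under pics/ and viewed, at most 12 in all, crops included, and the job is handed in when it is done.

Besides the shell and the picture viewer there is one more tool, called after "Call:" by a JSON object that holds its "fn" and its "kwargs", one argument or row to a line. carry_out: Moves the arm, as the interface text tells. Its arguments: {"type":"object","properties":{"rows":{"type":"array"},"jaw":{"type":"number"},"force":{"type":"number"}},"required":["rows"]}

```bash
mkdir -p pics; ls
python3 - <<'E'
from plant import robot
import cv2,numpy as np
for n in("side","top"):
    im=robot.read_camera(n); cv2.imwrite(f"pics/{n}0.png",im[:,:,::-1])
    m=robot.camera_model(n); print(n,{k:np.round(v,4).tolist() for k,v in m.items()})
    for t in("green_box","station","rail_left","rail_right"):
        for d in robot.outline_of(n,t)[:3]:
            print(t,round(d["conf"],2),d["pixel"],d["pixels"].sum())
s=robot.read_state();print(s); print(robot.grip_depth)
print(robot.camera_model("wrist"))
E
```

```text
pics
side {'fx': 489.209, 'fy': 489.209, 'cx': 323.1427, 'cy': 237.9231, 'R': [[-0.9698, -0.2434, -0.0134], [-0.165, 0.6959, -0.699], [0.1795, -0.6757, -0.715]], 't': [0.5204, 0.0823, 1.0301]}
green_box 0.86 [303.1, 244.1] 1768
green_box 0.7 [433.4, 331.8] 2656
green_box 0.65 [388.4, 268.5] 1686
station 0.92 [321.1, 210.7] 6513
station 0.72 [268.2, 177.7] 437
station 0.54 [375.4, 195.3] 476
rail_left 0.96 [309.9, 183.8] 553
rail_left 0.6 [256.1, 451.4] 2520
rail_right 0.67 [348.1, 189.2] 540
rail_right 0.22 [234.3, 211.5] 855
top {'fx': 455.8432, 'fy': 455.8432, 'cx': 313.6972, 'cy': 241.998, 'R': [[-0.0114, -0.9999, -0.0014], [-0.9935, 0.0115, -0.1135], [0.1135, 0.0001, -0.9935]], 't': [0.0345, 0.5198, 1.0153]}
green_box 0.94 [287.3, 303.3] 1409
green_box 0.82 [220.3, 281.1] 1640
green_box 0.77 [231.2, 356.6] 1570
station 0.95 [366.2, 222.2] 10288
rail_left 0.72 [395.4, 197.7] 735
rail_right 0.67 [391.1, 245.6] 694
{'t': 0.5, 'q': array([-1.32243591e+00,  1.30378613e-01,  1.48823585e+00, -1.86073870e-05,
        1.52297002e+00, -8.53565077e-02]), 'dq': array([ 0.00121248, -0.0016336
[... 268 characters left out ...]
on': array([ 3.09795057e+00,  5.21772024e-01, -2.80536402e-05]), 'force': array([ 0.15322063, -0.80964307, -0.06183333]), 'wrist_torque': array([-0.00371354, -0.01289877, -0.0082103 ]), 'gripper_force': 0.0, 'opening': 0.09295908857411368}
0.0188
{'fx': 344.8979822509124, 'fy': 344.8979822509124, 'cx': 314.48827699959713, 'cy': 236.92719999463642, 'mount': array([[ 3.34698492e-04, -9.70257146e-01, -2.42076351e-01,
         6.57325701e-02],
       [ 9.99999161e-01,  6.27693531e-04, -1.13322066e-03,
         3.48204057e-04],
       [ 1.25146520e-03, -2.42075768e-01,  9.70256541e-01,
        -1.66289599e-01],
       [ 0.00000000e+00,  0.00000000e+00,  0.00000000e+00,
         1.00000000e+00]])}
```

View pics/top0.png

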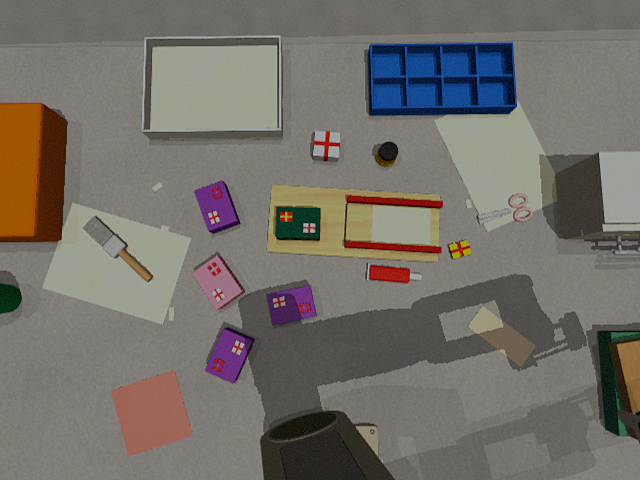

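View pics/side0.png

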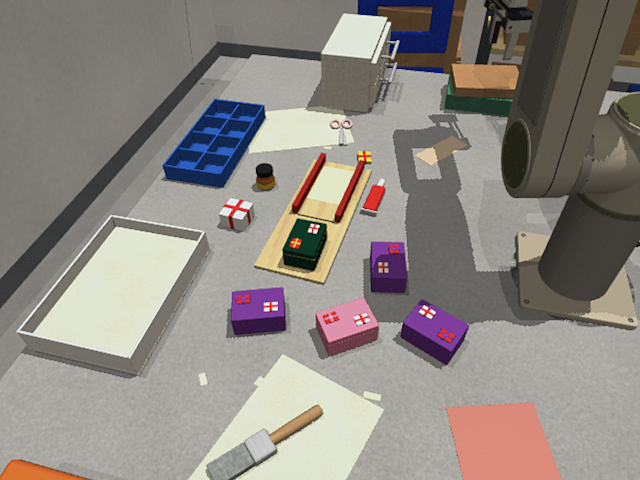

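The top view shows the green box at about (298,223) on the apron. The board runs from (270,187) to (440,262), with the rails at (395,200) and (390,246). The purple and pink boxes are look-alikes, and one purple box sits close below the apron at (292,305).

```bash
cat > h.py <<'E'
from plant import robot
import numpy as np, cv2
from scipy.spatial.transform import Rotation as Ro
def cam(n,s=None):
    m=robot.camera_model(n); K=np.array([[m["fx"],0,m["cx"]],[0,m["fy"],m["cy"]],[0,0,1]])
    if n!="wrist": return K,np.array(m["R"]),np.array(m["t"])
    s=s or robot.read_state(); T=np.eye(4);T[:3,:3]=Ro.from_rotvec(s["orientation"]).as_matrix();T[:3,3]=s["tool_pos"]
    W=np.linalg.inv(T@m["mount"]); return K,W[:3,:3],W[:3,3]
def toplane(c,px,z):
    K,R,t=c; px=np.atleast_2d(px).astype(float)
    d=(R.T@np.linalg.inv(K)@np.c_[px,np.ones(len(px))].T).T; o=-R.T@t
    return (o+d*((z-o[2])/d[:,2])[:,None])[:,:2]
def proj(c,X):
    K,R,t=c; p=(K@(R@np.atleast_2d(X).T+t[:,None])).T; return p[:,:2]/p[:,2:]
def rect(c,mask,z):
    "min-area rectangle of the biggest blob, on plane z: centre, long, short, yaw (deg) of the long side"
    cs,_=cv2.findContours(mask.astype(np.uint8),cv2.RETR_EXTERNAL,cv2.CHAIN_APPROX_NONE)
    k=max(cs,key=cv2.contourArea)[:,0,:]
    P=toplane(c,k,z); (x,y),(w,h),a=cv2.minAreaRect((P*1000).astype(np.float32))
    if w<h: w,h,a=h,w,a+90
    a=(a+180)%180
    return np.round([x,y,w,h,a-180],1)   # yaw pointing to -y (robot's right)
def box_pts(L,W,zs,x,y,yaw):
    c,s=np.cos(yaw),np.sin(yaw)
    return np.array([[x+c*a-s*b,y+s*a+c*b,z] for z in zs for a in(-L/2,L/2) for b in(-W/2,W/2)])
def colour(im):
    h=cv2.cvtColor(im,cv2.COLOR_RGB2HSV).astype(int); H,S,V=h[...,0],h[...,1],h[...,2]
    return dict(green=(H>55)&(H<100)&(S>80)&(V<120), red=((H<6)|(H>174))&(S>150)&(V>60))
E
python3 - <<'E'
from h import *
for n in("top","side"):
    im=robot.read_camera(n);c=cam(n)
    col=colour(im)
    for t,z in(("station",.008),("rail_left",.034),("rail_right",.034)):
        d=robot.outline_of(n,t)
        if d: print(n,t,rect(c,d[0]["pixels"],z), d[0]["pixel"])
    roi=np.zeros((480,640),bool)
    if n=="top": roi[180:270,260:450]=1
    else: roi[205:280,270:335]=1
    g=cv2.morphologyEx((col["green"]&roi).astype(np.uint8),cv2.MORPH_CLOSE,np.ones((9,9)))
    print(n,"green",g.sum(),rect(c,g,.058))
    if n=="top":
        for a in((150,235),(235,275)):
            r=col["red"].copy(); r[:a[0]]=0;r[a[1]:]=0;r[:,:340]=0;r[:,445:]=0
            print("red",rect(c,r[:,:],.034))
            r[:a[0]]=0
E
```

```text
top station [567.1 -68.5 406.6 163.  -94.2] [367.8, 220.4]
top rail_left [ 611.8 -158.6  219.3   19.6  -94.3] [393.3, 196.0]
top rail_right [ 507.7 -149.7  214.7   16.   -94.3] [388.4, 247.6]
top green 1145 [560.2  64.4  96.4  72.5 -90.7]
red [ 612.8 -159.8  217.2   14.3  -94.1]
red [ 506.8 -150.7  217.2   13.9  -94.3]
side station [563.1 -76.7 437.4 162.4 -94.4] [323.5, 208.5]
side rail_left [ 606.3 -144.7  239.2   25.3  -93.2] [312.8, 185.2]
side rail_right [ 501.9 -137.7  239.6   21.7  -94.2] [349.1, 191.9]
side green 1641 [554.3  86.5 134.8  79.1 -91.6]
```

Call:
{"fn": "carry_out", "kwargs": {
  "rows": [
    [0.472, -0.437, -0.031, 0, 0, 23.3],
    [0.472, -0.437, -0.031, 0, 0, 23.3],
    [0.472, -0.437, -0.031, 0, 0, 23.3],
    [0.472, -0.437, -0.031, 0, 0, 23.3],
    [0.472, -0.437, -0.031, 0, 0, 23.3],
    [0.472, -0.437, -0.031, 0, 0, 23.3],
    [0.472, -0.437, -0.031, 0, 0, 23.3],
    [0.472, -0.437, -0.031, 0, 0, 23.3],
    [0.472, -0.437, -0.031, 0, 0, 23.3],
    [0.472, -0.437, -0.031, 0, 0, 23.3],
    [0.472, -0.437, -0.031, 0, 0, 23.3],
    [0.472, -0.437, -0.031, 0, 0, 23.3]
  ],
  "jaw": 118
}}

```text
t: 2.4
tool_pos: [0.4995, 0.0013, 0.2495]
orientation: [3.139, -0.111, -0.001]
force: [0.2, -0.2, -0.4]
opening: 0.0497
gripper_force: 0.0
```

Call:
{"fn": "carry_out", "kwargs": {
  "rows": [
    [0, 0, 0, 0, 0, 0],
    [0, 0, 0, 0, 0, 0],
    [0, 0, 0, 0, 0, 0],
    [0, 0, 0, 0, 0, 0]
  ]
}}

```text
t: 2.9
tool_pos: [0.4993, 0.0001, 0.2497]
orientation: [-3.139, 0.116, -0.0]
force: [-0.8, -0.4, -0.2]
opening: 0.0501
gripper_force: 0.0
```

Run:
```python
from h import *
s=robot.read_state(); c=cam("wrist",s); im=robot.read_camera("wrist"); cv2.imwrite("pics/w1.png",im[:,:,::-1])
print(s["t"],s["tool_pos"],Ro.from_rotvec(s["orientation"]).as_matrix()[:,0],s["opening"],s["q"])
for t,z in(("station",.008),("rail_left",.034),("rail_right",.034),("green_box",.058)):
    for d in robot.outline_of("wrist",t)[:4]: print(t,round(d["conf"],2),d["pixel"],rect(c,d["pixels"],z))
```

```text
2.9 [4.99287808e-01 7.84898310e-05 2.49710514e-01] [ 9.97273483e-01 -7.37940435e-02  1.98305900e-04] 0.05010551057206927 [-1.02606770e-01 -1.56318181e-01  1.71615625e+00  4.91217156e-05
  1.58155761e+00  1.54205127e+00]
station 0.93 [395.8, 133.7] [565.1 -74.6 417.5 160.1 -94.2]
rail_left 0.64 [458.4, 96.1] [ 610.7 -159.   220.8   17.4  -94.2]
rail_right 0.71 [449.9, 194.7] [ 507.7 -150.8  220.7   15.5  -94.2]
green_box 0.89 [73.6, 129.2] [ 601.6  232.3  106.    90.1 -160.5]
green_box 0.86 [107.8, 266.7] [465.5 230.1 127.4  66.4 -88.8]
green_box 0.55 [278.2, 297.3] [412.1  44.2  55.9  47.7  -1.9]
green_box 0.55 [448.8, 194.7] [ 511.3 -141.8  209.    16.6  -94.2]
```

View pics/w1.png

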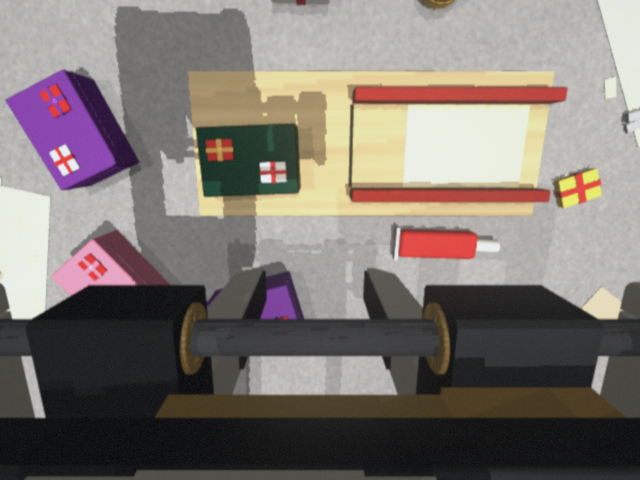

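The wrist view shows the green box at about (247,160), the mouth line at x≈351 and the rails at rows 95 and 195. Next I'll fit the box and rail silhouettes across the views, leaving the base height free as a check.

```bash
cat >> h.py <<'E'
from scipy.optimize import minimize
def sil(c,P):
    m=np.zeros((1920,2560),np.uint8); q=proj(c,P)
    cv2.fillConvexPoly(m,cv2.convexHull(((q+.5)*4-.5).round().astype(np.int32)),255)
    return cv2.resize(m,(640,480),interpolation=cv2.INTER_AREA)/255.
def fit(views,solids,p0,step):
    f=lambda p:sum(np.abs(np.clip(sum(sil(c,P) for P in solids(p)),0,1)-m).sum()/m.sum() for c,m in views)
    r=minimize(f,p0,method="Nelder-Mead",options=dict(initial_simplex=np.vstack([p0]+[np.array(p0)+np.eye(len(p0))[i]*step[i] for i in range(len(p0))]),xatol=1e-4,fatol=1e-4,maxiter=150))
    return r.x,r.fun
def boxsolid(p): return [box_pts(.1,.07,(p[3],p[3]+.05),p[0],p[1],p[2])]
def rails(p):
    x,y,a,z=p; u=np.array([np.cos(a),np.sin(a)]);v=np.array([-u[1],u[0]]); o=[]
    for sgn in(1,-1):
        q=np.array([x,y])+.09*u+sgn*.053*v; o.append(box_pts(.22,.014,(z,z+.026),q[0],q[1],a))
    return o
def near(c,mask,P,pad=12):
    "mask limited to the surroundings of the solids P, closed over the ornaments"
    r=np.zeros(mask.shape,np.uint8)
    for p in P: cv2.fillConvexPoly(r,cv2.convexHull(proj(c,p).round().astype(np.int32)),1)
    return cv2.dilate(r,np.ones((pad,pad)))*mask
def rel(box,st):
    d=np.array(box[:2])-st[:2];a=st[2]
    return np.round([1e3*(d@[np.cos(a),np.sin(a)]),1e3*(d@[-np.sin(a),np.cos(a)]),np.degrees(box[2]-a)],1)
def locate(names,b0,s0=None):
    vb,vs=[],[]
    for n in names:
        c=cam(n); im=robot.read_camera(n); col=colour(im)
        g=near(c,col["green"].astype(np.uint8),boxsolid(b0),24)
        g=cv2.morphologyEx(g,cv2.MORPH_CLOSE,np.ones((13,13)))
        k,_=cv2.findContours(g,cv2.RETR_EXTERNAL,cv2.CHAIN_APPROX_NONE); g[:]=0
        cv2.drawContours(g,[cv2.convexHull(max(k,key=cv2.contourArea))],-1,1,-1); vb.append((c,g))
        if s0 is not None: vs.append((c,near(c,col["red"].astype(np.uint8),rails(s0))))
    b=[fit([v],boxsolid,b0,[.01,.01,.05,.005]) for v in vb]+[fit(vb,boxsolid,b0,[.01,.01,.05,.005])]
    s=[fit([v],rails,s0,[.01,.01,.03,.005]) for v in vs]+[fit(vs,rails,s0,[.01,.01,.03,.005])] if s0 is not None else None
    return b,s
E
python3 - <<'E'
from h import *
b,s=locate(["top","wrist","side"],[.56,.064,np.radians(-90.7),.008],[.567,-.0685,np.radians(-94.2),.008])
for r in b:print("box",np.round(r[0],4),round(r[1],3),rel(r[0],s[-1][0]))
for r in s:print("st",np.round(r[0],4),round(r[1],3))
for i in range(3): print(rel(b[i][0],s[i][0]))
E
```

```text
box [  45.5651  -15.3765  252.9161 -222.6533] 1.002 [12721.8 45798.9 14584.3]
box [ 0.5598  0.0695 -1.617  -0.0154] 0.101 [-137.9  -12.5    0.6]
box [ 0.5611  0.0642 -1.551   0.0072] 0.065 [-132.6  -10.9    4.4]
box [  40.6286  -22.4239  921.9694 -314.0744] 3.001 [20038.7 41271.4 52918.2]
st [ 0.5664 -0.0683 -1.6358  0.0069] 3.885
st [ 0.5649 -0.0682 -1.6481  0.0031] 0.403
st [ 0.5643 -0.0725 -1.6299  0.0066] 0.418
st [ 0.5645 -0.0688 -1.6277  0.0047] 4.742
[12354.3 45897.7 14584.7]
[-137.   -15.7    1.8]
[-136.3  -11.2    4.5]
```

```bash
sed -i 's/^def locate(names,b0,s0=None):/def locate(ims,b0,s0=None):/; s/^    for n in names:/    for c,im in ims:/; s/^        c=cam(n); im=robot.read_camera(n); col=colour(im)/        col=colour(im)/; s/return b,s$/return b,s,vb,vs/' h.py
sed -i 's/(S>80)&(V<120)/(S>60)\&(V<120)/; s/(S>150)&(V>60)/(S>130)\&(V>30)/' h.py
python3 - <<'E'
from h import *
rd=lambda f:cv2.imread(f"pics/{f}.png")[:,:,::-1]
ims=[(cam("top"),rd("top0")),(cam("wrist"),rd("w1")),(cam("side"),rd("side0"))]
b,s,vb,vs=locate(ims,[.56,.064,np.radians(-90.7),.008],[.567,-.0685,np.radians(-94.2),.008])
for r in b:print("box",np.round(r[0],4),round(r[1],3))
for r in s:print("st",np.round(r[0],4),round(r[1],3))
for i in range(4): print(rel(b[i][0],s[i][0]))
o=[]
for i,(c,im) in enumerate(ims):
    v=im[:,:,::-1].copy(); v[vb[i][1]>0]=(0,255,255); v[vs[i][1]>0]=(255,255,0)
    x,y=[(240,170),(170,50),(240,140)][i]; o.append(cv2.resize(v[y:y+190,x:x+(400 if i==1 else 220)],(400 if i==1 else 400,290)))
o=np.vstack([np.hstack(o[:2]),np.hstack([o[2],o[2]*0])]);cv2.imwrite("pics/m.png",o)
E
```

```text
box [ 0.563   0.0642 -1.5793  0.0099] 0.064
box [ 0.5602  0.068  -1.6046 -0.0073] 0.016
box [ 0.5611  0.0642 -1.551   0.0072] 0.064
box [ 0.5613  0.0638 -1.5944  0.0057] 0.222
st [ 0.5664 -0.0666 -1.6357  0.0071] 0.275
st [ 0.565  -0.0662 -1.6449  0.009 ] 0.309
st [ 0.5648 -0.0685 -1.6275  0.0069] 0.311
st [ 0.566  -0.0658 -1.6427  0.0086] 0.938
[-130.2  -11.9    3.2]
[-133.4  -14.8    2.3]
[-132.2  -11.2    4.4]
[-128.9  -14.1    2.8]
```

View pics/m.png

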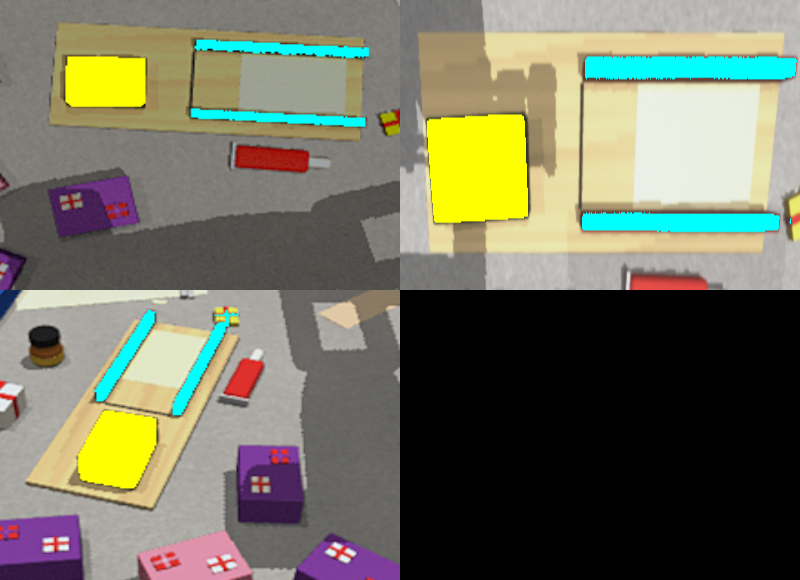

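Call:
{"fn": "carry_out", "kwargs": {
  "rows": [
    [-0.0075, -0.069, 0.03, 0, 0, 0],
    [-0.0075, -0.069, 0.06, 0, 0, 0],
    [-0.0075, -0.069, 0.12, 0, 0, 0],
    [-0.0075, -0.069, 0.16, 0, 0, 0],
    [-0.0075, -0.069, 0.19, 0, 0, 0],
    [-0.0075, -0.069, 0.215, 0, 0, 0],
    [-0.0075, -0.069, 0.227, 0, 0, 0],
    [-0.0075, -0.069, 0.227, 0, 0, 0],
    [-0.0075, -0.069, 0.227, 0, 0, 0]
  ]
}}

```text
t: 4.42
tool_pos: [0.4979, 0.0701, 0.0239]
orientation: [-3.139, 0.114, -0.003]
force: [0.1, 0.2, 0.5]
opening: 0.05
gripper_force: 0.0
```

Run:
```python
from h import *
s=robot.read_state(); S=[.566,-.067,np.radians(-94.1)]
print(s["t"],s["tool_pos"],s["force"],rel([*s["tool_pos"][:2],0],S),s["opening"])
im=robot.read_camera("wrist"); cv2.imwrite("pics/w2.png",im[:,:,::-1])
```

```text
4.425 [0.49792448 0.07007308 0.02386174] [0.05029761 0.17433296 0.50204262] [-131.9  -77.7   94.1] 0.049968203172299414
```

View pics/w2.png

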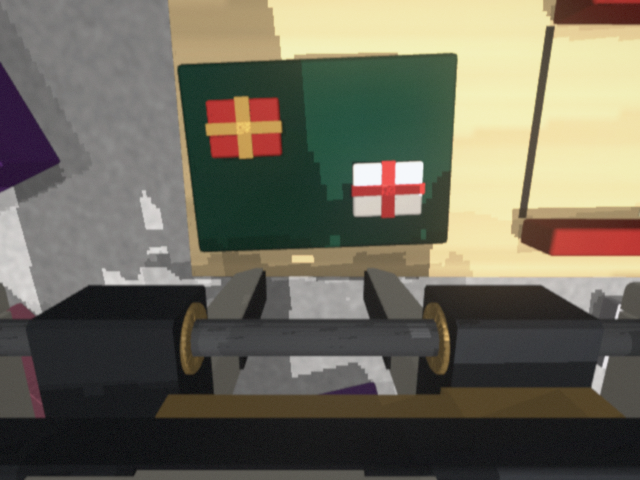

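Call:
{"fn": "carry_out", "kwargs": {
  "rows": [
    [0.008, 0, 0, 0, 0, 0],
    [0.014, 0, 0, 0, 0, 0],
    [0.017, 0, 0, 0, 0, 0],
    [0.02, 0, 0, 0, 0, 0],
    [0.022, 0, 0, 0, 0, 0],
    [0.024, 0, 0, 0, 0, 0],
    [0.026, 0, 0, 0, 0, 0],
    [0.028, 0, 0, 0, 0, 0],
    [0.03, 0, 0, 0, 0, 0],
    [0.03, 0, 0, 0, 0, 0]
  ]
}}

```text
t: 5.72
tool_pos: [0.5259, 0.068, 0.0224]
orientation: [-3.139, 0.114, 0.003]
force: [-5.2, 0.8, 3.7]
opening: 0.05
gripper_force: 2.5
```

```bash
cat > look.py <<'E'
from h import *
import sys
def top_rect(c,im,z=.058):
    "top face of the green box seen from the wrist: brighter ring is left out, hull on plane z"
S=[.566,-.067,np.radians(-94.1),.008]
s=robot.read_state(); print(s["t"],s["tool_pos"],s["force"],rel([*s["tool_pos"][:2],0],S)[:2])
b0=[float(sys.argv[1])/1e3,float(sys.argv[2])/1e3,np.radians(float(sys.argv[3])+S[2]*180/np.pi)]
x=np.array(S[:2])+b0[0]*np.array([np.cos(S[2]),np.sin(S[2])])+b0[1]*np.array([-np.sin(S[2]),np.cos(S[2])])
for n in sys.argv[4:]:
    c=cam(n,s) if n=="wrist" else cam(n); im=robot.read_camera(n); cv2.imwrite(f"pics/{n}_{s['t']:.1f}.png",im[:,:,::-1])
    B=[*x,b0[2],.008]; col=colour(im)
    g=near(c,col["green"].astype(np.uint8),boxsolid(B),24)
    g=cv2.morphologyEx(g,cv2.MORPH_CLOSE,np.ones((21,21)))
    k,_=cv2.findContours(g,cv2.RETR_EXTERNAL,cv2.CHAIN_APPROX_NONE); g[:]=0
    cv2.drawContours(g,[cv2.convexHull(max(k,key=cv2.contourArea))],-1,1,-1)
    r=fit([(c,g)],lambda p:boxsolid([*p,.008]),B[:3],[.008,.008,.05])
    m=near(c,col["red"].astype(np.uint8),rails(S),14)
    q=fit([(c,m)],lambda p:rails([*p,.008]),S[:3],[.005,.005,.02])
    print(n,"box",rel(r[0],S),round(r[1],3),"| rails",np.round(q[0],4),round(q[1],3),"| rel to those",rel(r[0],q[0]))
E
sed -i '/^def top_rect/,+1d' look.py
python3 look.py -132 -8 1 side wrist
```

```text
5.725 [0.52592667 0.06797105 0.02236095] [-5.24633015  0.828523    3.74389661] [-131.8  -49.6]
side box [-135.     5.3   21.5] 0.322 | rails [ 0.5643 -0.0645 -1.6237] 2.21 | rel to those [-132.5    9.6   20.5]
wrist box [-129.6   -6.8   -0.3] 0.079 | rails [ 0.5654 -0.0857 -1.6317] 0.367 | rel to those [-148.4   -5.9   -0.9]
```

Call:
{"fn": "carry_out", "kwargs": {
  "rows": [
    [0.0025, 0, 0, 0, 0, 0],
    [0.0045, 0, 0, 0, 0, 0],
    [0.006, 0, 0, 0, 0, 0],
    [0.007, 0, 0, 0, 0, 0],
    [0.007, 0, 0, 0, 0, 0],
    [0.007, 0, 0, 0, 0, 0]
  ]
}}

```text
t: 6.58
tool_pos: [0.5328, 0.0674, 0.0223]
orientation: [3.139, -0.114, -0.003]
force: [-4.9, -0.2, 3.7]
opening: 0.0502
gripper_force: 2.6
```

```bash
python3 look.py -132 0 0 wrist top
```

```text
6.575 [0.53279155 0.06737606 0.02226065] [-4.86773123 -0.23527626  3.65850751] [-131.7  -42.7]
wrist box [-1.284e+02  1.000e-01 -5.000e-01] 0.079 | rails [ 0.5665 -0.0915 -1.5591] 0.555 | rel to those [-152.5   10.5   -5.3]
top box [-130.5  -53.     9.9] 16.959 | rails [ 0.5672 -0.0653 -1.6447] 0.291 | rel to those [-128.6  -54.3   10. ]
```

Call:
{"fn": "carry_out", "kwargs": {
  "rows": [
    [-0.02, 0, 0, 0, 0, 0],
    [-0.035, 0, 0, 0, 0, 0],
    [-0.035, 0, -0.05, 0, 0, 0],
    [-0.035, 0, -0.1, 0, 0, -5],
    [-0.02, -0.03, -0.14, 0, 0, -15],
    [0.01, -0.06, -0.14, 0, 0, -25],
    [0.043, -0.083, -0.14, 0, 0, -35],
    [0.043, -0.083, -0.14, 0, 0, -45],
    [0.043, -0.083, -0.14, 0, 0, -55],
    [0.043, -0.083, -0.14, 0, 0, -65],
    [0.043, -0.083, -0.14, 0, 0, -75],
    [0.043, -0.083, -0.14, 0, 0, -85]
  ],
  "jaw": 173
}}

```text
t: 8.18
tool_pos: [0.5828, 0.1469, 0.1624]
orientation: [2.386, 2.043, -0.0]
force: [-0.0, 0.5, 0.8]
opening: 0.0299
gripper_force: 0.0
```

Call:
{"fn": "carry_out", "kwargs": {
  "rows": [
    [0, 0, 0, 0, 0, -5.1],
    [0, 0, 0, 0, 0, -5.1],
    [0, 0, 0, 0, 0, -5.1],
    [0, 0, 0, 0, 0, -5.1]
  ]
}}

```text
t: 8.68
tool_pos: [0.5828, 0.147, 0.1626]
orientation: [2.3, 2.14, 0.0]
force: [-0.2, 0.3, -0.1]
opening: 0.03
gripper_force: 0.0
```

```bash
python3 look.py -130 0 0 wrist; python3 -c "
from h import *
s=robot.read_state();print(Ro.from_rotvec(s['orientation']).as_matrix()[:,0],s['q'])"; ls pics
```

```text
8.675 [0.58278018 0.14695486 0.16261743] [-0.24103492  0.26836913 -0.1169501 ] [-214.6    1.4]
wrist box [-112.4    5.3    6.2] 2.775 | rails [ 0.566  -0.067  -1.6424] inf | rel to those [-112.4    5.3    6.2]
[7.19820786e-02 9.97405925e-01 3.83272828e-05] [1.61697395e-01 1.64505096e-01 1.55352752e+00 1.92614191e-05
 1.42347459e+00 2.33738955e-01]
m.png
side0.png
side_5.7.png
top0.png
top_6.6.png
w1.png
w2.png
wrist_5.7.png
wrist_6.6.png
wrist_8.7.pngh.py:35: RuntimeWarning: divide by zero encountered in scalar divide
  f=lambda p:sum(np.abs(np.clip(sum(sil(c,P) for P in solids(p)),0,1)-m).sum()/m.sum() for c,m in views)
  np.max(np.abs(fsim[0] - fsim[1:])) <= fatol):
```

```bash
python3 look.py -130 0 0 side top
python3 - <<'E'
import cv2,glob,numpy as np
a=cv2.imread(sorted(glob.glob("pics/side_8*"))[-1])[110:310,180:480];b=cv2.imread(sorted(glob.glob("pics/top_8*"))[-1])[120:320,200:500]
c=cv2.imread("pics/wrist_8.7.png")
cv2.imwrite("pics/j.png",np.hstack([np.vstack([cv2.resize(a,(390,260)),cv2.resize(b,(390,260))]),cv2.resize(c,(390,520))]))
E
```

```text
8.725 [0.58279714 0.14695076 0.16263998] [ 0.41966008  0.46272645 -0.10346361] [-214.6    1.5]
side box [-130.6    0.3    2.8] 0.09 | rails [ 0.5638 -0.0645 -1.6271] 0.839 | rel to those [-128.2    4.6    1.9]
top box [-130.2    2.7   -1.2] 0.095 | rails [ 0.5673 -0.0664 -1.6376] 0.289 | rel to those [-129.6    2.1   -1.5]
```

View pics/j.png

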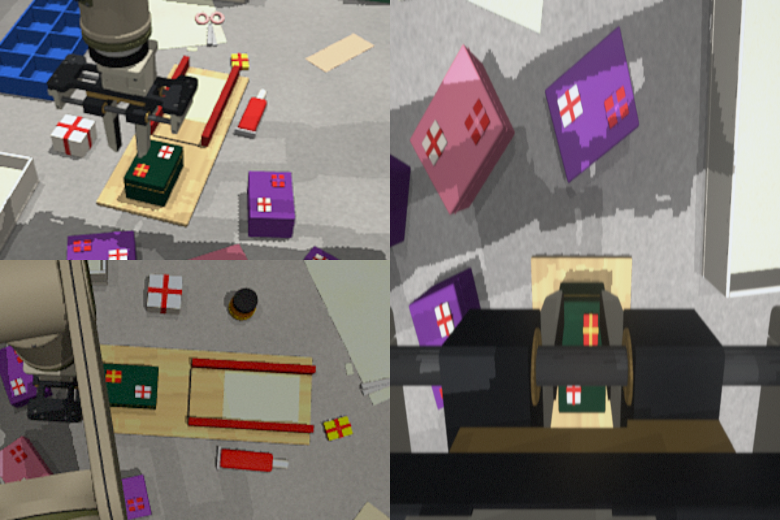

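Call:
{"fn": "carry_out", "kwargs": {
  "rows": [
    [0, 0, 0.03, 0, 0, 0],
    [0, 0, 0.07, 0, 0, 0],
    [0, 0, 0.105, 0, 0, 0],
    [0, 0, 0.13, 0, 0, 0],
    [0, 0, 0.14, 0, 0, 0],
    [-0.006, 0, 0.14, 0, 0, 0],
    [-0.015, 0, 0.14, 0, 0, 0],
    [-0.02, 0, 0.14, 0, 0, 0],
    [-0.024, 0, 0.14, 0, 0, 0],
    [-0.027, 0, 0.14, 0, 0, 0],
    [-0.03, 0, 0.14, 0, 0, 0],
    [-0.033, 0, 0.14, 0, 0, 0]
  ]
}}

```text
t: 10.32
tool_pos: [0.5808, 0.1146, 0.0231]
orientation: [-2.299, -2.142, -0.002]
force: [0.2, 5.0, 3.7]
opening: 0.0294
gripper_force: 2.5
```

Call:
{"fn": "carry_out", "kwargs": {
  "rows": [
    [-0.004, 0, 0, 0, 0, 0],
    [-0.008, 0, 0, 0, 0, 0],
    [-0.013, 0, 0, 0, 0, 0],
    [-0.018, 0, 0, 0, 0, 0],
    [-0.023, 0, 0, 0, 0, 0],
    [-0.028, 0, 0, 0, 0, 0],
    [-0.033, 0, 0, 0, 0, 0],
    [-0.037, 0, 0, 0, 0, 0],
    [-0.041, 0, 0, 0, 0, 0],
    [-0.044, 0, 0, 0, 0, 0],
    [-0.045, 0, 0, 0, 0, 0],
    [-0.045, 0, 0, 0, 0, 0]
  ]
}}

```text
t: 11.82
tool_pos: [0.5776, 0.0696, 0.0231]
orientation: [2.299, 2.141, 0.002]
force: [0.3, 4.6, 3.6]
opening: 0.0295
gripper_force: 2.4
```

```bash
python3 look.py -80 1 0 side top
```

```text
11.825 [0.57764582 0.06955776 0.02314247] [0.26235287 4.62202324 3.62951506] [-137.     1.9]
side box [-70.1   8.6 -30.6] 0.337 | rails [ 0.5583 -0.0877 -1.5968] 1.208 | rel to those [-90.5  19.  -33.2]
top box [-87.2 -16.   25.4] 0.276 | rails [ 0.5672 -0.0653 -1.6447] 0.295 | rel to those [-85.5 -17.2  25.6]
```

Run:
```python
import cv2,glob,numpy as np
from plant import robot
w=robot.read_camera("wrist")[:,:,::-1]
a=cv2.imread(sorted(glob.glob("pics/side_11*"))[-1])[110:310,180:480];b=cv2.imread(sorted(glob.glob("pics/top_11*"))[-1])[120:320,200:500]
cv2.imwrite("pics/j2.png",np.hstack([np.vstack([cv2.resize(a,(420,280)),cv2.resize(b,(420,280))]),cv2.resize(w,(380,560))]))
```

```text
(no output)
```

View pics/j2.png

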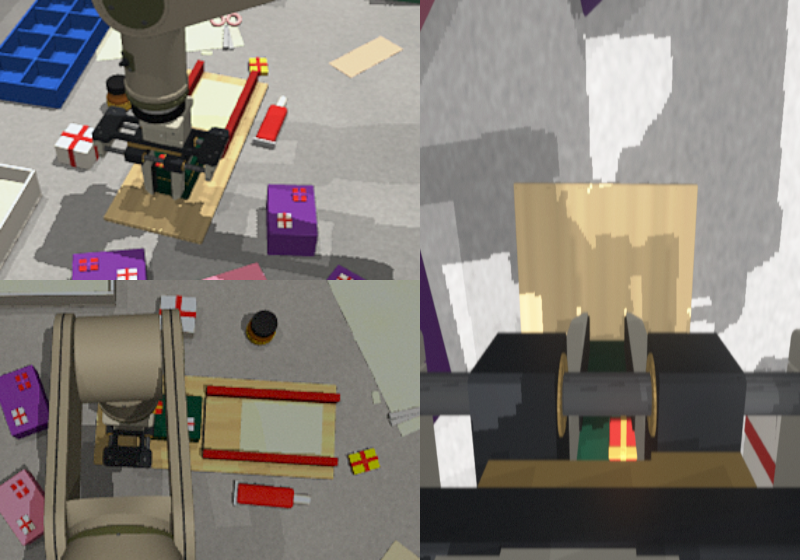

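```bash
cat > occ.py <<'E'
from h import *
import sys
# fit of the box in the top view, with pixels hidden by the arm left out
S=[.566,-.067,np.radians(-94.1),.008]
s=robot.read_state(); print(s["t"],rel([*s["tool_pos"][:2],0],S)[:2])
b=[float(v) for v in sys.argv[1:4]]; u=np.array([np.cos(S[2]),np.sin(S[2])]);v=np.array([-u[1],u[0]])
x=np.array(S[:2])+b[0]/1e3*u+b[1]/1e3*v; B=[*x,S[2]+np.radians(b[2])]
c=cam("top"); im=robot.read_camera("top"); cv2.imwrite(f"pics/top_{s['t']:.1f}.png",im[:,:,::-1])
h=cv2.cvtColor(im,cv2.COLOR_RGB2HSV); g=colour(im)["green"]
g=near(c,g.astype(np.uint8),boxsolid([*B,.008]),24)
col=h[...,0].astype(int); wood=(h[...,1]>70)&(col>10)&(col<32)&(h[...,2]>105)
cream=(h[...,2]>170); red=colour(im)["red"]
roi=near(c,(wood|(g>0)|cream).astype(np.uint8),boxsolid([*B,.008]),40)>0
print("green",g.sum(),"roi",roi.sum())
f=lambda p:np.abs(sil(c,boxsolid([*p,.008])[0])-g)[roi].sum()
best=min((minimize(f,np.array(B)+d,method="Nelder-Mead",options=dict(initial_simplex=np.array(B)+d+np.vstack([np.zeros(3),np.diag([.006,.006,.05])]),xatol=1e-4,fatol=.01)) for d in ([0,0,0],[.004,0,.03],[-.004,0,-.03])),key=lambda r:r.fun)
print("box",rel(best.x,S),best.fun)
vis=im[:,:,::-1].copy(); vis[~roi]//=3
cv2.polylines(vis,[cv2.convexHull(proj(c,boxsolid([*best.x,.008])[0]).round().astype(np.int32))],True,(0,255,255))
cv2.imwrite("pics/occ.png",cv2.resize(vis[170:280,250:450],(800,440)))
E
python3 occ.py -79 1 0
```

```text
11.975 [-137.     1.8]
green 451 roi 2093
box [-79.2   3.8  -0.8] 71.78039215686275
```

View pics/occ.png

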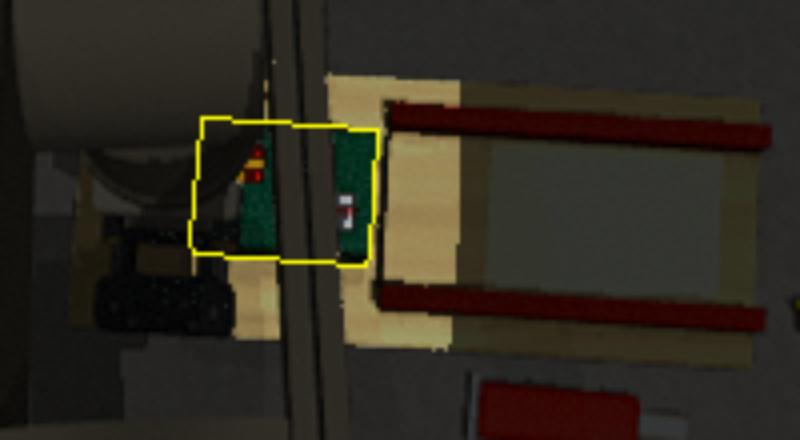

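Call:
{"fn": "carry_out", "kwargs": {
  "rows": [
    [-0.004, 0, 0, 0, 0, 0],
    [-0.008, 0, 0, 0, 0, 0],
    [-0.013, 0, 0, 0, 0, 0],
    [-0.018, -0.0005, 0, 0, 0, 0],
    [-0.023, -0.0005, 0, 0, 0, 0],
    [-0.028, -0.001, 0, 0, 0, 0],
    [-0.033, -0.001, 0, 0, 0, 0],
    [-0.038, -0.0015, 0, 0, 0, 0],
    [-0.043, -0.0015, 0, 0, 0, 0],
    [-0.048, -0.002, 0, 0, 0, 0],
    [-0.052, -0.002, 0, 0, 0, 0],
    [-0.054, -0.002, 0, 0, 0, 0]
  ]
}}

```text
t: 13.52
tool_pos: [0.5718, 0.0158, 0.0231]
orientation: [2.299, 2.141, 0.002]
force: [0.0, 5.6, 4.5]
opening: 0.0297
gripper_force: 3.2
```

```bash
python3 occ.py -25 1 0; python3 look.py -25 1 0 side
```

```text
13.525 [-83.   -0.2]
green 324 roi 1007
box [-35.1   2.    0.1] 24.815686274509805
13.575 [0.57176444 0.01564772 0.02309065] [0.14262651 5.68479608 4.08996619] [-82.8  -0.2]
side box [ -9.3  -0.6 -28.5] 0.335 | rails [ 0.5479 -0.0787 -1.5327] 3.307 | rel to those [-20.3  19.  -34.8]
```

View pics/occ.png

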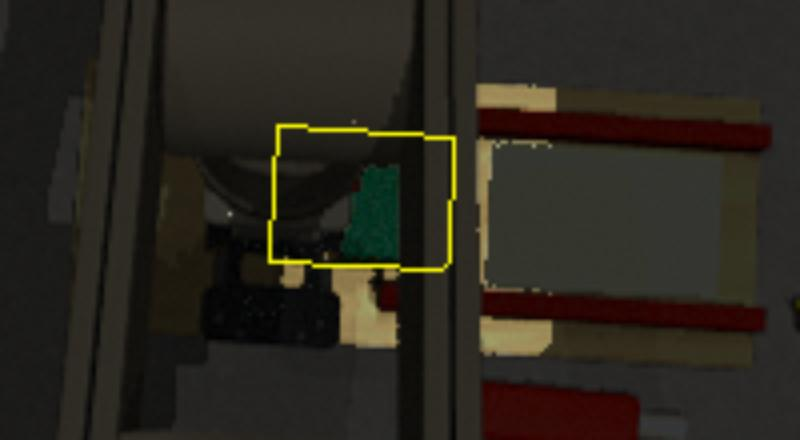

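Call:
{"fn": "carry_out", "kwargs": {
  "rows": [
    [-0.004, 0, 0, 0, 0, 0],
    [-0.008, 0, 0, 0, 0, 0],
    [-0.013, 0, 0, 0, 0, 0],
    [-0.018, 0, 0, 0, 0, 0],
    [-0.023, 0, 0, 0, 0, 0],
    [-0.028, 0, 0, 0, 0, 0],
    [-0.033, 0, 0, 0, 0, 0],
    [-0.038, 0, 0, 0, 0, 0],
    [-0.043, 0, 0, 0, 0, 0],
    [-0.048, 0, 0, 0, 0, 0],
    [-0.053, 0, 0, 0, 0, 0],
    [-0.055, 0, 0, 0, 0, 0]
  ]
}}

```text
t: 15.12
tool_pos: [0.5678, -0.039, 0.0231]
orientation: [-2.299, -2.141, -0.001]
force: [1.6, 6.6, 5.4]
opening: 0.03
gripper_force: 3.4
```

```bash
python3 occ.py 30 1 0
python3 - <<'E'
import cv2,glob,numpy as np
from plant import robot
t=cv2.imread("pics/occ.png"); a=robot.read_camera("side")[130:290,230:470,::-1]; w=robot.read_camera("wrist")[150:480,100:540,::-1]
cv2.imwrite("pics/j3.png",np.vstack([cv2.resize(t,(600,330)),np.hstack([cv2.resize(a,(330,220)),cv2.resize(w,(270,220))])]))
E
```

```text
15.125 [-28.   -0.2]
green 309 roi 665
box [ 7.4  2.8 -0.8] 39.0
```

View pics/j3.png

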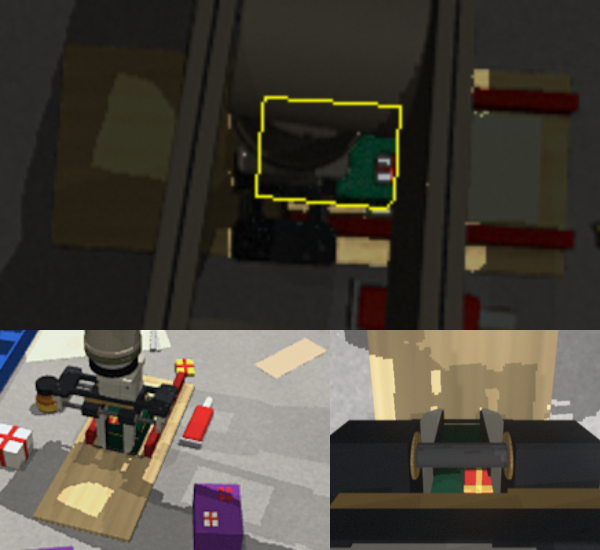

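Call:
{"fn": "carry_out", "kwargs": {
  "rows": [
    [-0.004, 0, 0, 0, 0, 0],
    [-0.008, 0, 0, 0, 0, 0],
    [-0.012, 0, 0, 0, 0, 0],
    [-0.016, 0, 0, 0, 0, 0],
    [-0.02, 0, 0, 0, 0, 0],
    [-0.024, 0, 0, 0, 0, 0],
    [-0.028, 0, 0, 0, 0, 0],
    [-0.032, 0, 0, 0, 0, 0],
    [-0.036, 0, 0, 0, 0, 0],
    [-0.039, 0, 0, 0, 0, 0],
    [-0.04, 0, 0, 0, 0, 0],
    [-0.04, 0, 0, 0, 0, 0]
  ]
}}

```text
t: 16.77
tool_pos: [0.5648, -0.0789, 0.0229]
orientation: [-2.299, -2.141, -0.001]
force: [-0.3, 4.9, 5.1]
opening: 0.0301
gripper_force: 2.9
```

```bash
python3 occ.py 70 1 0; python3 -c "
from plant import robot;print(robot.read_state()['force'],robot.read_state()['wrist_torque'])"
```

```text
16.775 [12.  -0.3]
green 336 roi 635
box [60.4  2.6 -0.8] 68.56862745098039
[1.37719567e-03 4.93675389e+00 4.43780503e+00] [ 0.81463554 -0.22890352  0.02679324]
```

Call:
{"fn": "carry_out", "kwargs": {
  "rows": [
    [-0.004, 0, 0, 0, 0, 0],
    [-0.008, 0, 0, 0, 0, 0],
    [-0.012, 0, 0, 0, 0, 0],
    [-0.016, 0, 0, 0, 0, 0],
    [-0.02, 0, 0, 0, 0, 0],
    [-0.024, 0, 0, 0, 0, 0],
    [-0.028, 0, 0, 0, 0, 0],
    [-0.032, 0, 0, 0, 0, 0],
    [-0.036, 0, 0, 0, 0, 0],
    [-0.039, 0, 0, 0, 0, 0],
    [-0.04, 0, 0, 0, 0, 0],
    [-0.04, 0, 0, 0, 0, 0]
  ]
}}

```text
t: 18.32
tool_pos: [0.5619, -0.1188, 0.0229]
orientation: [-2.299, -2.141, -0.001]
force: [1.4, 5.7, 3.9]
opening: 0.0296
gripper_force: 3.0
```

Call:
{"fn": "carry_out", "kwargs": {
  "rows": [
    [0.005, 0, 0, 0, 0, 0],
    [0.02, 0, 0, 0, 0, 0],
    [0.04, 0, 0, 0, 0, 0],
    [0.06, 0, -0.01, 0, 0, 0],
    [0.08, 0, -0.04, 0, 0, 0],
    [0.11, 0, -0.08, 0, 0, 0],
    [0.15, 0, -0.12, 0, 0, 0],
    [0.2, 0, -0.16, 0, 0, 0],
    [0.24, 0, -0.19, 0, 0, 0],
    [0.26, 0, -0.2, 0, 0, 0],
    [0.26, 0, -0.2, 0, 0, 0],
    [0.26, 0, -0.2, 0, 0, 0]
  ]
}}

```text
t: 19.82
tool_pos: [0.5794, 0.139, 0.2207]
orientation: [-2.299, -2.14, 0.004]
force: [0.1, 0.2, -0.9]
opening: 0.0302
gripper_force: 0.0
```

```bash
python3 look.py 110 1 0 top side
python3 - <<'E'
import cv2,glob,numpy as np
t=cv2.imread(sorted(glob.glob("pics/top_1*"))[-1])[170:280,260:460]; a=cv2.imread(sorted(glob.glob("pics/side_1*"))[-1])[130:280,240:440]
cv2.imwrite("pics/j4.png",np.hstack([cv2.resize(t,(420,231)),cv2.resize(a,(308,231))]))
E
```

```text
19.825 [0.57937632 0.13900754 0.22066752] [ 0.13446594  0.20573883 -0.89023634] [-206.4   -1.4]
top box [1.105e+02 1.200e+00 1.000e-01] 0.061 | rails [ 0.5672 -0.0653 -1.6447] 0.277 | rel to those [112.2   0.4   0.3]
side box [114.4   3.2  -1.3] 0.196 | rails [ 0.5639 -0.0648 -1.6363] 0.613 | rel to those [116.5   4.7  -1.7]
```

View pics/j4.png

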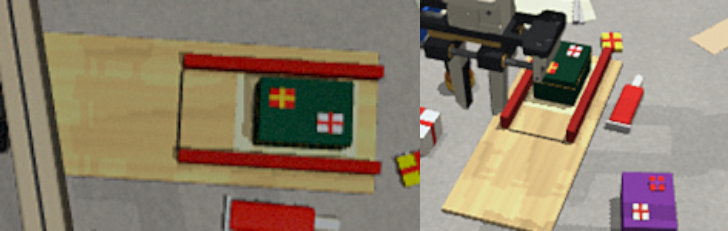

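The box sits centred on the cream pad, straight (about 0.3°) and clear of both rails, with the hand up and clear. Handing in the job.

```bash
python3 -c "
from plant import robot
print(robot.close_job())"
```

```text
the job is handed in; nothing more can be done
None
```

The green box is in the lane, straight and entirely on the cream pad (by the top camera, about 1 mm off centre and 0.3° askew); I saw no contact with the rails, the hand is clear, and the job was handed in at about 20 s of the 64 s limit.

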